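Clamp a coupon in the welding fixture with the extension bar

ROBOT

A 6-joint arm with a two-finger parallel gripper is mounted at the origin on the work surface; the furniture and walls round the work are solid. World frame = base frame: x ahead of the robot, y to its left, z up, the work surface at z = 0. Lengths are in m, angles in rad, forces in N, time in s.
With the tool pointing down it reaches from about 0.3 to 0.875 m from the base axis. Payload 6.4 kg.
Tool frame: the origin (TCP) lies midway between the tips of the shut fingers; the grasp point (between the pads) lies 19 mm behind it; z points along the fingers, y is the line along which they close (so a half turn about z gives the same grasp; the last joint's range is limited). The gripper opens to 85 mm and grips with 20 to 120 N. Pads are 22 mm wide; open, the fingers measure 114 mm over their backs; the gripper's body (76 mm by 85 mm) begins 54 mm behind the grasp point. The pads swing forward as they close: fully open they stand 13 mm farther back than shut.
Start: joints at [1.013, 0.181, 1.607, -0, 1.354, -0.206], TCP at [0.198, 0.54, 0.198] pointing down, gripper open.
Joint ranges: [-2.99, 2.99], [-0.89, 2.07], [0.3, 2.58], [-1.14, 4.28], [0, 2.63], [-3.12, 3.12]. Speed limits (rad/s): [2.57, 2.57, 3.01, 3.14, 3.14, 3.14].

INTERFACE

Orientations are given as a unit quaternion [w, x, y, z].
In Python, from bench import sensors, vision, ctrl gives the robot as it stands.
- The arm moves only by the tool carry_out, never from a script. Its argument "deltas" is text: rows parted by semicolons, each of 7 numbers parted by spaces: the shift along the tool's x, y, z in mm, then the turn, a rotation vector about the tool's x, y, z in rad, then the closure, from 0 (fully open) to 1 (shut). In form: tx ty tz ax ay az claw; .... A call has 1 to 12 rows; each row is the pose to reach, as a shift and turn from the pose commanded when the call began, along the tool's axes at that moment; what a row does not reach only later rows make up. A row lasts 1/8 s, in which the tool goes at most 62.5 mm and 10.7 degrees, less where a joint would pass 70% of its speed; a pose out of reach is approached as far as the arm can. A call with a gripper value outside its range is refused whole. The fingers move at their own pace and stop on an object; the grip force is fixed at half the most. Time passes only in rows, so rows that repeat a pose let the fingers close. It gives the time, the measured TCP pose, the force, the opening and the grip force at its end, in the units of the state.
- sensors.get_obs(): the state, without advancing time (a new reading comes with each control period).
- vision.camera(name): name is "scene" or "top"; returns the picture (480x640x3 uint8, blue, green, red); there is no depth.
- vision.camera_model(name): a dict with "K" (3x3 intrinsics, pixels), "extrinsics" (4x4, takes a point from world to camera coordinates). Camera axes: x right, y down, z forward; pixel columns grow to the right and rows downward; lengths in m; the calibration is good to about 2 mm. A picture is of the moment at which its call begins. camera_model takes no time and is no camera call.
- ctrl.hand_in(): hands the job in; it is judged then, once.
The state is a dict: "time_s": time; "q": joint angles; "dq": joint speeds; "joint_efforts": joint torques, N m; "eef_pos": TCP position; "eef_rot": TCP orientation; "wrist_force": force on the tool from outside, world axes, zero at the start; "torque": the same for the moment, N m; "opening": opening from 0.0 (shut) to 1.0 (fully open); "grasp_force": force on a finger pad.
Only numpy, scipy, OpenCV 4.12 (cv2) and the standard library are available. Lean on these libraries where they do the work, as an engineer would, in place of code of your own. Each camera call takes 0.05 s, during which the arm holds its last target. There are 200 camera calls.

TASK

Clamp the long narrow steel coupon (25 x 75 mm) in the welding fixture: lay it flat along the raised bed between plunger and fence and let go of it, then slip the channel of the steel extension bar over the clamp's stub lever and, with the bar, throw the lever past its dead point onto its stop. Do not push the lever with the fingers. Finally lift the bar off and lay it down flat, channel down, on the bench clear of the fixture; leave everything else where it is.

Things in the scene. Friction and masses are not known exactly. Their poses are not given: they have to be found in the camera images.
- fixture: Welding fixture bolted to the bench: grey clamp housing at one end, bed strip and end fence at the other. Origin: under the plate, straight below the lever's pivot; +y is the way the plunger pushes. In mm: plate x +-35, y -47 to 170, 10 thick; housing x +-23, y +-33, top z 44.
- bed_centre (a point): Point on top of the bed, fixture frame (0, 109.6, 30) mm: the underside middle of the 75 mm coupon comes here when pressed against the fence. Laid with its middle 0 to 10 mm nearer the pivot, it fits between plunger and fence. The bed is a strip 20 mm wide along the fixture's y (78 to 147 mm), top z = 30 mm, with clear space for fingers on both sides, 20 mm deep.
- fence_face (a point): Middle of the end fence's face, fixture frame (0, 147, 38) mm. The fence is 48 mm wide, 16 mm thick, top z = 46 mm. The coupon's end is pressed against this face.
- plunger_face (a point): Middle of the plunger's rubber face (16 mm wide, 9 mm high), 36 mm above the bench. It stands at fixture y = 62 mm with the lever open and comes to about 72 mm; moved by the lever, it pushes a coupon along the bed onto the fence and holds it there, on a stiff spring.
- lever_pivot (a point): Point on the vertical pivot axis of the clamp lever at the height of the stub, 60 mm above the bench. The boss round it is 18 mm in radius, with a pin up to z = 71 mm.
- lever_tip (a point): Free end of the stub lever, 80 mm from the pivot axis, at mid height of the stub; its x axis points outward along the lever. The stub is a level steel bar 9 mm wide, 10 mm high (z 55 to 65 mm), free in the air from 30 to 80 mm from the pivot.
- clamp_lever (a joint): Lever angle about its vertical pivot (rad): 0 open, grows clockwise seen from above; dead point 0.85, stop (locked) 1.15. In the fixture frame the lever points along angle -1.292 - value, counter-clockwise from +x. Springs resist (most, 1.5 Nm, half-way to the dead point) and throw it back if let go before that; past it, they drive it to the stop (1.3 Nm).
- bar: Steel extension bar 240 mm long, about 0.3 kg, flat on the bench. Origin: middle of its underside; x along the bar towards its channel end, z up. From x = -120 to 60 mm a solid stem 14 mm wide, 16 mm high, to be gripped near x = 0 (centre of mass within 15 mm).
- bar_channel (a point): Middle of the bar's channel, bar frame (90, 0, 8) mm. The channel (bar x 60 to 120 mm) is open below and at its +x end: inside 15 mm wide, 14 mm deep; outside 23 wide, 18 high. It goes over the stub from above, +x end to the pivot: bar origin 150 to 155 mm from the pivot axis, underside at z = 53 to 55 mm, bar in line with the lever.
- coupon_2: The long narrow dark steel coupon, 25 mm (x) by 75 mm (y) by 11 mm thick, 0.13 kg, with a weld bead along its top, lying flat on the bench. Origin: middle of its underside.
- coupon_1: Bystander: mild-steel test coupon 30x60x8 mm with a weld bead, lying flat; not wanted. Origin: middle of its underside.
- coupon_3: Bystander: square plain steel coupon 50x50x9 mm, lying flat; not wanted. Origin: middle of its underside.
- v_block: Bystander: ground steel V block 60x40x34 mm. Origin: middle of its underside.
- tape_measure: Bystander: tape measure 32x82 mm, 60 mm tall. Origin: middle of its underside.
- magnet_2: Bystander: standing welding magnet 24x46 mm, 66 mm tall, in front of the coupons. Origin: middle of its underside.
- magnet_1: Bystander: standing welding magnet 24x46 mm, 66 mm tall. Origin: middle of its underside.
Things that resemble listed ones, but are neither listed nor needed, are in the scene too. Leave any orange or red look-alike of the coupon_2 alone.

How it is judged:
On the way, in this order (a step that is already met when the one before it is completed fails the run):
1. the long narrow coupon lies flat along the bed between plunger and fence, let go, with the clamp still open (y of coupon_2 in the frame of fixture between 0.097 and 0.1115 m and x of coupon_2 in the frame of fixture between -0.009 and 0.009 m and z of coupon_2 in the frame of fixture between 0.027 and 0.033 m and angle between coupon_2's own z axis and vertical below 0.08 rad and angle between the y axis of coupon_2 and the y axis of fixture, either way round below 0.2 rad and value of joint clamp_lever below 0.5 rad and contact force between the fingers and coupon_2 below 0.1 N and linear speed of coupon_2 below 0.02 m/s), for 0.2 s.
2. the bar's channel is over the stub lever, which is still short of the dead point (x of lever_tip in the frame of bar between 0.055 and 0.1 m and y of lever_tip in the frame of bar between -0.008 and 0.008 m and z of lever_tip in the frame of bar between -0.002 and 0.016 m and value of joint clamp_lever below 0.5 rad), for 0.1 s.
3. the lever has been thrown past its dead point to its stop with the bar's channel on it (x of lever_tip in the frame of bar between 0.055 and 0.1 m and y of lever_tip in the frame of bar between -0.008 and 0.008 m and z of lever_tip in the frame of bar between -0.002 and 0.016 m and value of joint clamp_lever above 1.05 rad), for 0.1 s.
At the end, for the whole second after the job is handed in: Lever locked at its stop (over 1.08 rad); the 25 x 75 mm coupon flat on the bed, within 2 mm of the fence, 9 mm and 0.1 rad of the bed's centre line; the bar at rest flat on the bench, channel down, its middle over 90 mm from the lever pivot and 70 mm from the bed centre (value of joint clamp_lever above 1.08 rad and y of coupon_2 in the frame of fixture between 0.1075 and 0.1115 m and x of coupon_2 in the frame of fixture between -0.009 and 0.009 m and z of coupon_2 in the frame of fixture between 0.027 and 0.033 m and angle between coupon_2's own z axis and vertical below 0.08 rad and angle between the y axis of coupon_2 and the y axis of fixture, either way round below 0.1 rad and height (world z) of bar between -0.005 and 0.007 m and angle between bar's own z axis and vertical below 0.1 rad and linear speed of bar below 0.02 m/s and horizontal distance between bar and lever_pivot above 0.09 m and horizontal distance between bar and bed_centre above 0.07 m); the robot touches nothing.
It fails at once if the fingers or the arm push the clamp lever (contact force between any of the fingers, the arm and clamp_lever above 2 N).
It fails at once if a bystander is shoved more than 30 mm (distance of any of coupon_1, coupon_3, v_block, tape_measure, magnet_2, magnet_1 from where it was at the start of the episode above 0.03 m).
It also fails if it takes over 69 s, if anything falls off the work surface, if the arm or the gripper's body presses on something with over 40 N, if the wrist force passes 120 N, or if a joint passes its speed limit or range.

## Working session

There is one attempt and no reset: what is moved stays moved. The work goes in short steps, Python scripts to look and compute and a tool call to move; the robot and the scene stay as the last step left them, time stands still between calls to the robot, and variables do not carry over. Pictures are saved under pics/ and viewed, at most 10 in all, crops included, and the job is handed in when it is done.

Besides the shell and the picture viewer there is one more tool, called after "Emit:" in YAML: its name, and indented under it one key for each argument. carry_out: Moves the arm, as the interface text tells. Its arguments: {"type":"object","properties":{"deltas":{"type":"string"}},"required":["deltas"]}

```bash
ls; mkdir -p pics
cat > h.py <<'E'
import numpy as np, cv2
from bench import sensors, vision, ctrl
from scipy.spatial.transform import Rotation as R
def cam(n): 
    m=vision.camera_model(n); return np.array(m["K"]),np.array(m["extrinsics"])
def ray(n,px,z):
    K,E=cam(n); d=E[:3,:3].T@np.linalg.inv(K)@np.array([px[0],px[1],1.]); c=-E[:3,:3].T@E[:3,3]
    return c+d*(z-c[2])/d[2]
def proj(n,p):
    K,E=cam(n); q=K@(E[:3,:3]@np.array(p,float)+E[:3,3]); return q[:2]/q[2]
E
python3 - <<'E'
from h import *
for n in("top","scene"):
    im=vision.camera(n); cv2.imwrite(f"pics/{n}0.png",im)
    K,E=cam(n); print(n,-E[:3,:3].T@E[:3,3],K[0,0],E[:3,:3].round(2).tolist())
o=sensors.get_obs(); print(o)
E
```

```text
pics
top [0.30536388 0.05505517 1.24996421] 577.8190186801827 [[-0.03, -1.0, -0.02], [-0.99, 0.03, -0.17], [0.17, 0.01, -0.99]]
scene [-0.06966477 -0.78355238  0.87230657] 583.1238969360227 [[0.84, -0.55, -0.0], [-0.34, -0.52, -0.79], [0.43, 0.66, -0.62]]
{'time_s': 0.1, 'q': array([ 1.01268407e+00,  1.81489807e-01,  1.60790132e+00,  2.80481453e-05,
        1.35378989e+00, -2.06325405e-01]), 'dq': array([ 1.33254900e-03, -2.16469956e-03, -2.85693771e-03,  6.10053500e-04,
        1.79011048e-04,  4.33870688e-05]), 'joint_efforts': array([ 3.72624190e-04, -4.45873368e+01, -3.52239633e+01, -3.85091698e-04,
        4.24589452e-03, -9.99873635e-06]), 'eef_pos': array([0.19782634, 0.53932161, 0.19736455]), 'eef_rot': array([-3.08917649e-04,  1.74990776e-01,  9.84569752e-01, -7.31763412e-04]), 'wrist_force': array([-0.40959989,  0.72698009,  0.31603191]), 'torque': array([-0.01193182, -0.03212949, -0.01209047]), 'grasp_force': 0.0, 'opening': 0.9956443158609698}
```

View pics/top0.png

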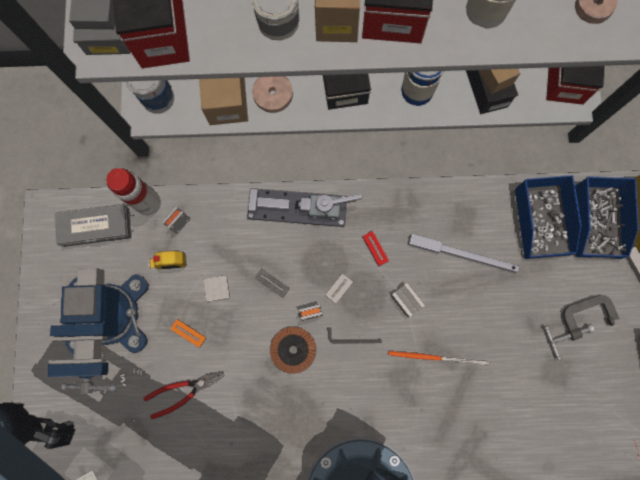

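View pics/scene0.png

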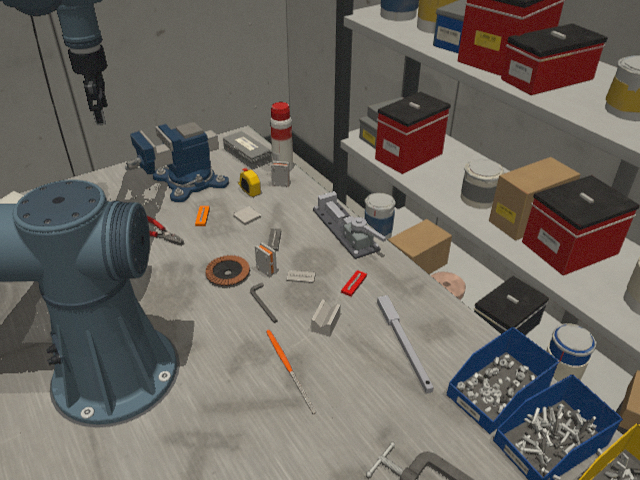

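Both views show the layout. In the top view the fixture is at (300,207), with its lever at (345,199). The bar runs from its channel end at (412,240) to (517,268). Things that could be taken for coupon_2:
- dark grey narrow coupon at (272,282)
- light coupon at (340,288), which is coupon_1
- red one at (375,248)
- orange one at (188,333)
- square one at (216,289), which is coupon_3

I choose the dark one at (272,282) and will check it in a crop.

Run:
```python
from h import *
im=cv2.imread("pics/top0.png")
a=cv2.resize(im[180:235,240:370],None,fx=6,fy=6,interpolation=cv2.INTER_CUBIC)
b=cv2.resize(im[260:305,240:370],None,fx=6,fy=6,interpolation=cv2.INTER_CUBIC)
cv2.imwrite("pics/crop1.png",np.vstack([a,b])[:600])
s=cv2.imread("pics/scene0.png")
cv2.imwrite("pics/crop2.png",cv2.resize(s[180:260,240:400],None,fx=5,fy=5,interpolation=cv2.INTER_CUBIC))
```

```text
(no output)
```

View pics/crop1.png

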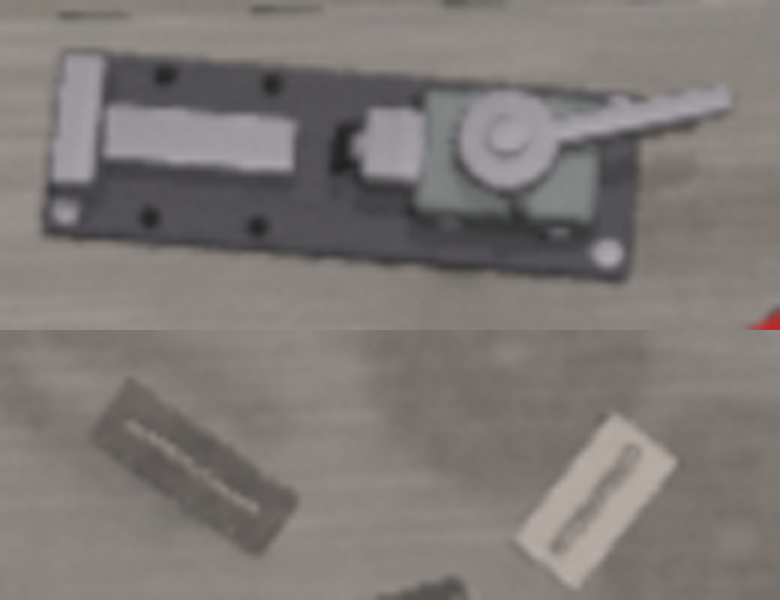

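View pics/crop2.png

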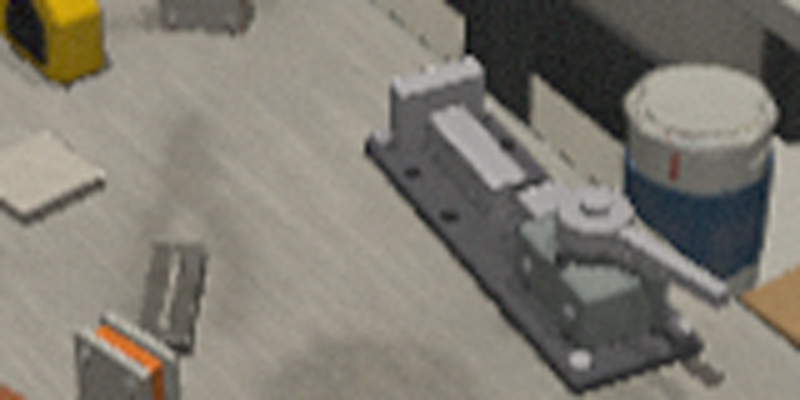

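The crops confirm it: the dark narrow coupon with a bead is at about (272,282). The fixture's fence is to the left (253,199), the bed is at (273,203), the boss at (325,202) and the lever tip at (361,196). Next I measure these.

Run:
```python
from h import *
im=cv2.imread("pics/top0.png")
c2=lambda u,v,oy:((u+.5)/6-.5+240,(v+.5)/6-.5+oy)
T=lambda u,v,z:ray("top",c2(u,v,180),z)
def ang(p,q): d=(q-p)[:2]; return np.degrees(np.arctan2(d[1],d[0])),np.linalg.norm(d)*1000
bed=[T(*p,.03) for p in[(108,105),(297,118),(293,172),(105,160)]]
print("bed c",np.mean(bed,0),"len/ang",ang((bed[1]+bed[2])/2,(bed[0]+bed[3])/2),ang(bed[0],bed[3]))
f=[T(*p,.046) for p in[(65,52),(105,58),(97,185),(53,180)]]
print("fence c",np.mean(f,0),ang(f[0],f[3]),ang(f[1],f[0]))
pin=T(510,135,.071); print("pin",pin); 
pv=T(508,140,.065); print("boss",pv)
print("bed-pin",ang(pin,np.mean(bed,0)),"expect 112.5; fence",ang(pin,np.mean(f,0)),"expect 155")
# boss circle in grey? lever tip top z .065
tip=T(731,97,.065); print("tip",tip,ang(pin,tip))
# coupon & bar masks
hsv=cv2.cvtColor(im,cv2.COLOR_BGR2HSV); g=cv2.cvtColor(im,cv2.COLOR_BGR2GRAY)
def blob(mask,x0,y0,x1,y1):
    m=np.zeros_like(mask); m[y0:y1,x0:x1]=mask[y0:y1,x0:x1]
    c=max(cv2.findContours(m,0,1)[0],key=cv2.contourArea); return cv2.boxPoints(cv2.minAreaRect(c)),cv2.contourArea(c)
for n in range(95,125,10):
    b,a=blob(((g<n)*255).astype(np.uint8),250,262,295,302)
    P=[ray("top",p,.011) for p in b]; print("coupon thr",n,a,np.mean(P,0)[:2],ang(P[0],P[1]),ang(P[1],P[2]))
print(g[236:250:2,410:440:3]); print(g[270:276,395:440:4])
cv2.imwrite("pics/bar.png",cv2.resize(im[225:280,400:525],None,fx=6,fy=6,interpolation=cv2.INTER_CUBIC))
```

```text
bed c [0.61391612 0.16932667 0.03      ] len/ang (np.float64(84.25684012144497), np.float64(68.61413889122764)) (np.float64(176.39298344040998), np.float64(20.50748895888623))
fence c [0.61868874 0.21096143 0.046     ] (np.float64(174.3461014789263), np.float64(47.27091057932892)) (np.float64(79.37165330518442), np.float64(14.617722903944971))
pin [0.60137611 0.05722925 0.071     ]
boss [0.60110029 0.05799599 0.065     ]
bed-pin (np.float64(83.61703159263189), np.float64(112.79664550104573)) expect 112.5; fence (np.float64(83.57468053647194), np.float64(154.7039509911959)) expect 155
tip [ 0.61410111 -0.02085674  0.065     ] (np.float64(-80.74436354109088), np.float64(79.11603835639832))
coupon thr 95 24.0 [0.4419171  0.18916976] (np.float64(-34.59329502077277), np.float64(10.117900517421624)) (np.float64(-125.18586246041906), np.float64(18.132269618162695))
coupon thr 105 369.0 [0.44113778 0.17688998] (np.float64(-35.80702544822855), np.float64(26.268915096882807)) (np.float64(-126.5420511360349), np.float64(75.51142003784864))
coupon thr 115 435.0 [0.44075576 0.17739573] (np.float64(-35.800460201128224), np.float64(31.027953229547997)) (np.float64(-126.5508799006188), np.float64(77.31347680218292))
[[ 76 166 163 154 136 131 133 133 129 131]
 [115 165 165 165 165 158 152 131 130 130]
 [125 169 165 165 166 167 166 166 157 130]
 [153 164 166 168 167 166 167 168 168 166]
 [106 131 165 166 166 167 167 168 167 167]
 [115  97  86 119 165 166 167 167 168 168]
 [136 131 124 104  84 112 152 165 166 168]]
[[139 139 134 134 130 130 133 134 133 137 135 139]
 [135 133 132 132 132 132 134 136 133 136 132 136]
 [132 132 130 130 132 133 134 135 132 133 129 133]
 [132 131 130 131 132 133 130 133 132 131 130 133]
 [131 134 133 137 136 137 134 134 133 133 133 134]
 [132 134 134 136 136 134 132 133 133 131 132 133]]
```

View pics/bar.png

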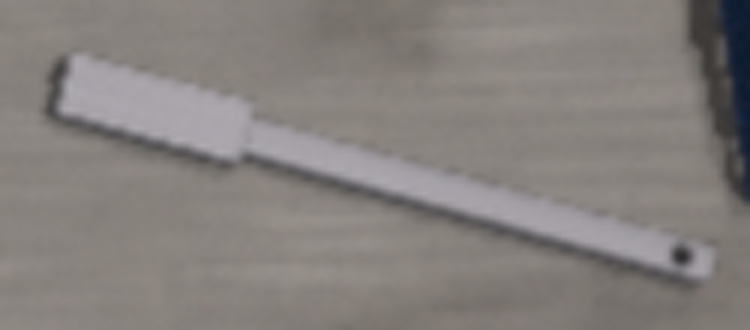

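Bed, fence and boss distances match the given sizes, and the coupon measures 26x75.5 mm. In the crop the bar's channel end corner is at (412,235), its stem end at (518,267). Next: the bar axis and a move helper.

```bash
cat >> h.py <<'E'
PIV=np.array([.6013,.0575]); YAW=np.radians(-6.2)   # fixture
def fx(x,y): c,s=np.cos(YAW),np.sin(YAW); return PIV+np.array([c*x-s*y,s*x+c*y])/1000
def delta(xyz,th):
    """tool deltas (mm, rad) from measured pose to TCP at xyz, tool down, tool x at world yaw th deg"""
    o=sensors.get_obs(); w,x,y,z=o["eef_rot"]; C=R.from_quat([x,y,z,w])
    T=R.from_euler("z",th,degrees=True)*R.from_euler("x",180,degrees=True)
    d=C.inv().apply(np.array(xyz)-o["eef_pos"])*1000
    return d.round(1),(C.inv()*T).as_rotvec().round(3)
E
python3 - <<'E'
from h import *
im=cv2.imread("pics/top0.png"); g=cv2.cvtColor(im,cv2.COLOR_BGR2GRAY)
m=((g>150)*255).astype(np.uint8); M=np.zeros_like(m); M[228:278,405:522]=m[228:278,405:522]
c=max(cv2.findContours(M,0,1)[0],key=cv2.contourArea); q=np.zeros_like(m); cv2.drawContours(q,[c],-1,255,-1)
v,u=np.nonzero(q); P=np.array([ray("top",p,.0165)[:2] for p in zip(u,v)])
mu=P.mean(0); d=np.linalg.svd(P-mu)[2][0]; d*=np.sign(d[1]); s=(P-mu)@d; n=np.array([-d[1],d[0]]); t=(P-mu)@n
print("ext",s.min()*1e3,s.max()*1e3)
st=(s<s.max()-.07)&(s>s.min()+.01); k=np.polyfit(s[st],t[st],1); d2=d+k[0]*n; ch=s>s.max()-.055
print("stem slope",k,"ch t",t[ch].mean(), "width",np.ptp(t[ch]))
mid=mu+d*(s.min()+s.max())/2; print("mid",mid,"ang",np.degrees(np.arctan2(d[1],d[0])),np.degrees(np.arctan2(d2[1],d2[0])))
for nm,px in dict(magnet2=(310,311),vblock=(407,300),red=(375,248),c1=(340,288)).items(): print(nm,ray("top",px,.02)[:2].round(3))
# scene check of the coupon and bar, predicted pixels
print(proj("scene",[.441,.177,.011]),proj("scene",[*mid,.016]),proj("scene",[*PIV,.071]))
print(delta([.441,.177,.12],53.5), fx(0,104))
E
```

```text
ext -130.59261203404597 90.0517779011179
stem slope [0.00391022 0.00028991] ch t -4.969088688654555e-05 width 0.02159903789901908
mid [ 0.49435243 -0.23189693] ang 71.79392339459173 72.01796156197996
magnet2 [0.378 0.095]
vblock [ 0.395 -0.111]
red [ 0.509 -0.048]
c1 [0.425 0.03 ]
[273.32994275 237.68106086] [402.50758035 335.41121776] [358.84806904 220.26670259]
(array([-353.2, -256.2,   77.6]), array([-1.000e-03,  1.000e-03,  1.856e+00])) [0.61253193 0.1608917 ]
```

Run:
```python
from h import *
im=cv2.imread("pics/top0.png"); g=cv2.cvtColor(im,cv2.COLOR_BGR2GRAY)
c=lambda u,v:((u+.5)/6-.5+400,(v+.5)/6-.5+225)
a=ray("top",c(68,84),.018)[:2]; b=ray("top",c(707,263),.016)[:2]; d=a-b
print(a,b,np.linalg.norm(d),(a+b)/2,np.degrees(np.arctan2(d[1],d[0])))
j=ray("top",c(248,129),.017)[:2]; print("step to channel end",np.linalg.norm(a-j))
```

```text
[ 0.52750455 -0.12693085] [ 0.45583934 -0.35111356] 0.23535885635106218 [ 0.49167195 -0.2390222 ] 72.27231279376434
step to channel end 0.06638568029779052
```

Emit:
carry_out:
  deltas: "-353 -256 77 0 0 1.856 0; -353 -256 77 0 0 1.856 0; -353 -256 77 0 0 1.856 0; -353 -256 77 0 0 1.856 0; -353 -256 77 0 0 1.856 0; -353 -256 77 0 0 1.856 0; -353 -256 77 0 0 1.856 0; -353 -256 77 0 0 1.856 0; -353 -256 77 0 0 1.856 0; -353 -256 77 0 0 1.856 0; -353 -256 77 0 0 1.856 0; -353 -256 77 0 0 1.856 0"

```text
time_s: 1.6
eef_pos: [0.4411, 0.1779, 0.121]
eef_rot: [-0.0, 0.892, 0.452, -0.0]
wrist_force: [0.4, 0.4, -0.2]
opening: 1.0
grasp_force: 0.0
```

Emit:
carry_out:
  deltas: "0 0 50 0 0 0 0.3; 0 0 100 0 0 0 0.4; 0 -1 119 0 0 0 0.5; 0 -1 119 0 0 0 0.5; 0 -1 119 0 0 0 1; 0 -1 119 0 0 0 1; 0 -1 119 0 0 0 1; 0 -1 119 0 0 0 1; 0 -1 119 0 0 0 1; 0 -1 119 0 0 0 1"

```text
time_s: 2.85
eef_pos: [0.4405, 0.1784, 0.0022]
eef_rot: [-0.0, 0.893, 0.45, 0.0]
wrist_force: [0.3, 0.7, 0.1]
opening: -0.006
grasp_force: 0.0
```

Emit:
carry_out:
  deltas: "0 0 0 0 0 0 0; 0 0 -60 0 0 0 0; 0 0 -120 0 0 0 0; -150 0 -170 0 0 0 0; -250 0 -170 0 0 0 0; -250 0 -170 0 0 0 0"

```text
time_s: 3.6
eef_pos: [0.3308, 0.0306, 0.162]
eef_rot: [0.001, 0.893, 0.451, 0.0]
wrist_force: [0.7, -1.5, 0.7]
opening: 0.998
grasp_force: 0.0
```

Run:
```python
from h import *
a=vision.camera("top"); b=vision.camera("scene"); cv2.imwrite("pics/top1.png",a); cv2.imwrite("pics/scene1.png",b)
f=lambda i,y,x,k:cv2.resize(i[y:y+60,x:x+160],None,fx=5,fy=5,interpolation=cv2.INTER_CUBIC)
cv2.imwrite("pics/c3.png",np.vstack([f(a,255,220,5),f(b,215,210,5)]))
```

```text
(no output)
```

View pics/c3.png

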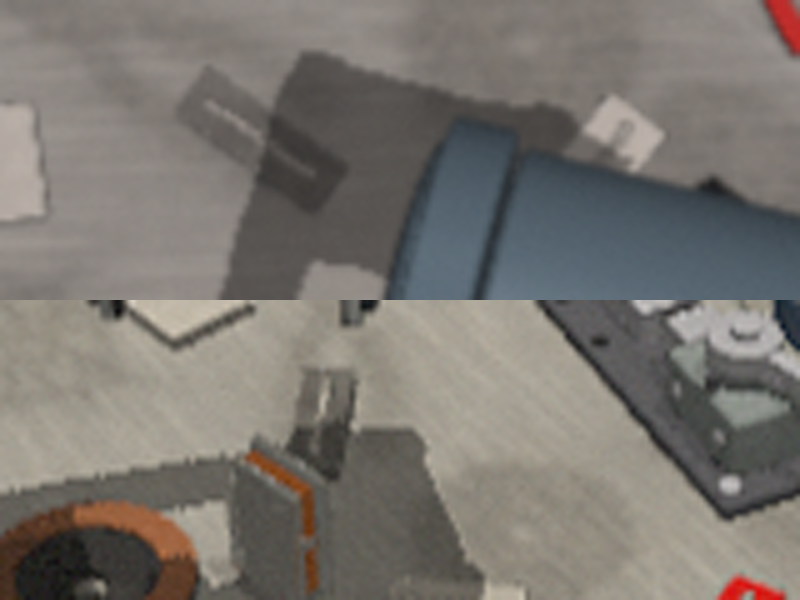

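The dark patch is still at top (272,283), not displaced, although the fingers shut on the bench around it. It may be a flat marking, so I check its height from two views and look for another dark coupon.

Run:
```python
from h import *
T=lambda u,v:((u+.5)/5-.5+220,(v+.5)/5-.5+255)
for p in[(208,66),(176,112)]:
    for z in(0,.011,.03): print(p,z,ray("top",T(*p),z).round(4),proj("scene",ray("top",T(*p),z)).round(1))
print("seen far corners", [((u+.5)/5-.5+210,(v-300+.5)/5-.5+215) for u,v in((357,372),(305,370))])
b=cv2.imread("pics/scene0.png"); t=cv2.imread("pics/top0.png")
f=lambda i,y,x,h,w,k:cv2.resize(i[y:y+h,x:x+w],None,fx=k,fy=k,interpolation=cv2.INTER_CUBIC)
cv2.imwrite("pics/c4.png",np.vstack([f(b,220,230,50,100,8),f(t,200,20,50,200,4)]))
```

```text
(208, 66) 0 [0.4762 0.2001 0.    ] [281.3 231.3]
(208, 66) 0.011 [0.4747 0.1988 0.011 ] [280.8 228.2]
(208, 66) 0.03 [0.4721 0.1966 0.03  ] [280.1 222.8]
(176, 112) 0 [0.4564 0.2143 0.    ] [271.3 231.1]
(176, 112) 0.011 [0.4551 0.2129 0.011 ] [270.9 228. ]
(176, 112) 0.03 [0.4528 0.2105 0.03  ] [270.2 222.6]
seen far corners [(281.0, 229.0), (270.6, 228.6)]
```

View pics/c4.png

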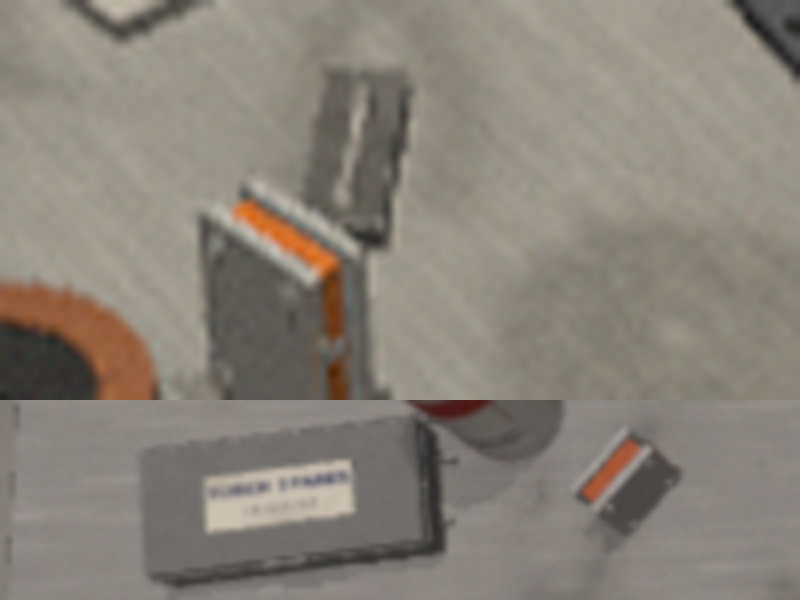

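Run:
```python
from h import *
o=sensors.get_obs(); print(o["eef_pos"],o["time_s"])
e=np.array([.3308,.0306,.175]); y=np.array([.804,-.595,0])
for s in(-.05,.05): print(proj("scene",e+s*y),proj("top",e+s*y))
print(delta([.441,.177,.10],53.5))
```

```text
[0.33042363 0.02779268 0.16259121] 3.7
[232.81503914 229.43104442] [327.37646242 353.45332971]
[283.69469283 231.08828861] [358.17759433 308.37889655]
(array([185.7,  -1.4,  62.5]), array([ 0.004,  0.   , -0.007]))
```

Emit:
carry_out:
  deltas: "93 -1 62 0 0 0 1; 186 -1 62 0 0 -0.007 1; 186 -1 62 0 0 -0.007 1; 186 -1 62 0 0 -0.007 1; 186 -1 62 0 0 -0.007 1; 186 -1 122 0 0 -0.007 1; 186 -1 122 0 0 -0.007 1;186 -1 122 0 0 -0.007 1"

```text
time_s: 4.7
eef_pos: [0.4423, 0.1811, 0.0412]
eef_rot: [0.0, 0.892, 0.453, 0.001]
wrist_force: [0.0, 0.3, 0.0]
opening: -0.0
grasp_force: 0.0
```

Run:
```python
from h import *
o=sensors.get_obs(); print(o["eef_pos"],o["opening"],o["wrist_force"],proj("scene",o["eef_pos"]),proj("top",o["eef_pos"]))
a=vision.camera("top"); b=vision.camera("scene"); cv2.imwrite("pics/top2.png",a); cv2.imwrite("pics/scene2.png",b)
f=lambda i,y,x,h,w,k:cv2.resize(i[y:y+h,x:x+w],None,fx=k,fy=k,interpolation=cv2.INTER_CUBIC)
cv2.imwrite("pics/c5.png",f(b,150,200,120,160,5))
```

```text
[0.44226916 0.18107492 0.0411736 ] -5.530288099396205e-05 [0.04624752 0.31362519 0.03556644] [272.33184339 226.53411853] [268.11432143 280.91800389]
```

View pics/c5.png

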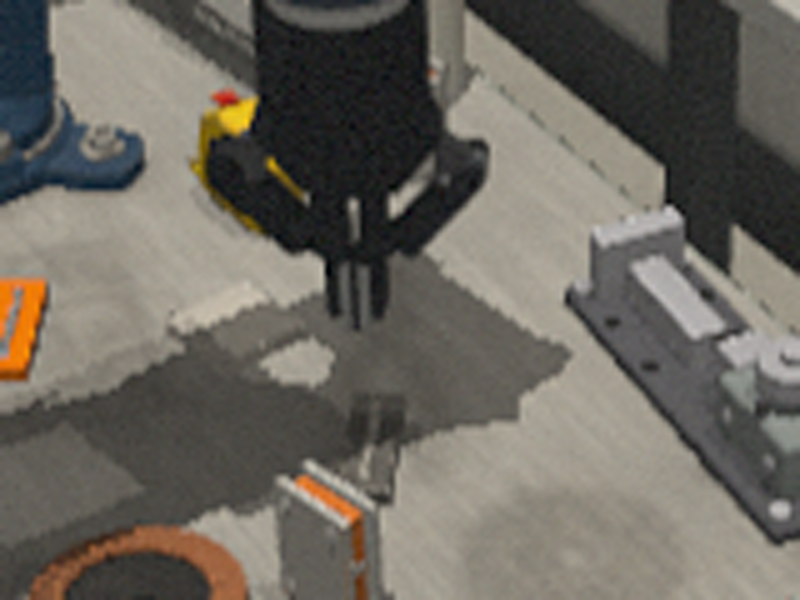

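Run:
```python
from h import *
print("base",proj("scene",[0,0,0]),proj("top",[0,0,0]),proj("top",[0,0,.3]))
for z in(0,.013,.04,.053): print(z,proj("scene",[.1978,.5393,.1974+z]).round(1), proj("scene",[.4423,.1811,.0412+z]).round(1),proj("top",[.1978,.5393,.1974+z]).round(1))
for z in(.041,.06,.08): print(z,ray("scene",(271.6,215),z).round(4))
d=np.abs(cv2.imread("pics/top2.png").astype(int)-cv2.imread("pics/top0.png")).max(2)
t=cv2.imread("pics/top2.png"); cv2.imwrite("pics/c6.png",cv2.resize(t[210:360,180:360],None,fx=4,fy=4,interpolation=cv2.INTER_CUBIC))
s=cv2.imread("pics/scene0.png"); g=cv2.cvtColor(s,6); m=g[60:140,70:130]<60; v,u=np.nonzero(m); print("lowest dark start",v.max()+60,u[v>v.max()-3].mean()+70, [ (r+60,u[v==r].min()+70,u[v==r].max()+70) for r in range(40,80,4) if (v==r).any()])
```

```text
base [116.08768856 373.0232883 ] [361.64855462 496.15471528] [372.22999356 546.66103504]
0 [106.7 133.6] [272.3 226.5] [ 58.7 414.7]
0.013 [105.5 128.8] [272.1 222.1] [ 55.3 415.6]
0.04 [102.9 118.5] [271.5 212.7] [ 47.8 417.5]
0.053 [101.7 113.5] [271.2 208.1] [ 44.1 418.4]
0.041 [0.4638 0.2219 0.041 ]
0.06 [0.4516 0.199  0.06  ]
0.08 [0.4388 0.1748 0.08  ]
lowest dark start 138 83.75 [(100, np.int64(73), np.int64(106)), (104, np.int64(74), np.int64(107)), (108, np.int64(76), np.int64(102)), (112, np.int64(77), np.int64(103)), (116, np.int64(78), np.int64(101)), (120, np.int64(79), np.int64(102)), (124, np.int64(80), np.int64(80)), (128, np.int64(81), np.int64(81)), (132, np.int64(82), np.int64(82)), (136, np.int64(83), np.int64(84))]
```

View pics/c6.png

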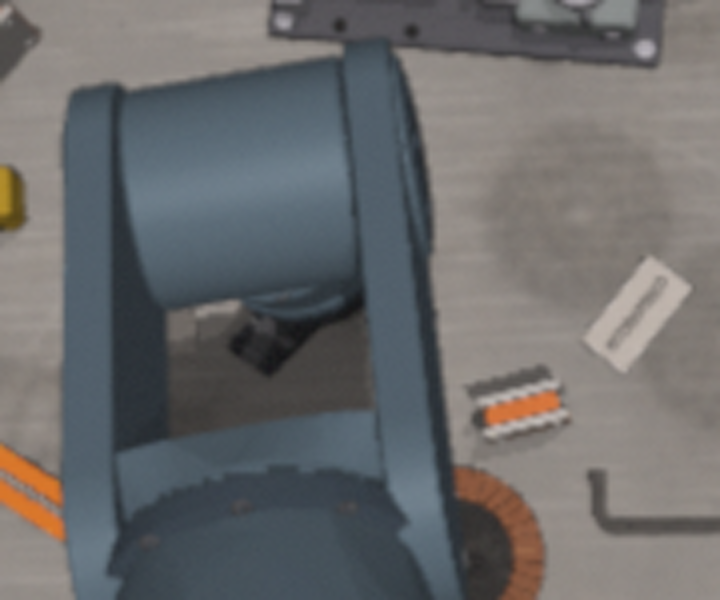

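Run:
```python
from h import *
k=np.array([.4423,.1811])+.045*np.array([-.8,.6])
for z in(.10,.13,.16,.19): print(z,proj("top",[*k,z]).round(1),"H:",proj("top",[*(k+[.0215,.041]),z]).round(1))
```

```text
0.1 [251.7 296.1] H: [231.1 285.9]
0.13 [249.6 294.8] H: [228.6 284.4]
0.16 [247.5 293.4] H: [225.8 282.7]
0.19 [245.2 292. ] H: [222.9 281. ]
```

Emit:
carry_out:
  deltas: "0 0 20 0 0 0 1; 0 0 36 0 0 0 1; 0 0 42 0 0 0 1; 0 0 45 0 0 0 1; 0 0 45 0 0 0 1"

```text
time_s: 5.42
eef_pos: [0.4418, 0.1817, -0.0053]
eef_rot: [0.0, 0.891, 0.453, 0.0]
wrist_force: [0.3, 0.4, -0.3]
opening: 0.002
grasp_force: 0.0
```

Emit:
carry_out:
  deltas: "0 0 4 0 0 0 1; 0 0 8 0 0 0 1; 0 0 10 0 0 0 1; 0 0 10 0 0 0 1"

```text
time_s: 5.92
eef_pos: [0.4414, 0.1816, -0.0157]
eef_rot: [-0.0, 0.891, 0.453, -0.0]
wrist_force: [0.7, -0.6, 0.0]
opening: -0.005
grasp_force: 0.0
```

Emit:
carry_out:
  deltas: "0 0 1.5 0 0 0 1; 0 0 3 0 0 0 1; 0 0 3 0 0 0 1"

```text
time_s: 6.3
eef_pos: [0.4415, 0.1816, -0.0186]
eef_rot: [-0.0, 0.891, 0.453, -0.0]
wrist_force: [-0.1, -0.1, -0.8]
opening: 0.001
grasp_force: 0.0
```

Emit:
carry_out:
  deltas: "0 0 1.5 0 0 0 1; 0 0 3 0 0 0 1; 0 0 3 0 0 0 1"

```text
time_s: 6.68
eef_pos: [0.4415, 0.1816, -0.0216]
eef_rot: [-0.0, 0.891, 0.453, -0.0]
wrist_force: [0.0, 0.0, 0.2]
opening: 0.001
grasp_force: 0.0
```

Emit:
carry_out:
  deltas: "0 0 1 0 0 0 1; 0 0 2 0 0 0 1; 0 0 2 0 0 0 1"

```text
time_s: 7.05
eef_pos: [0.4415, 0.1816, -0.0236]
eef_rot: [-0.0, 0.891, 0.453, -0.0]
wrist_force: [-0.4, -0.1, -0.3]
opening: -0.0
grasp_force: 0.0
```

Emit:
carry_out:
  deltas: "0 0 1 0 0 0 1; 0 0 2 0 0 0 1; 0 0 2 0 0 0 1"

```text
time_s: 7.42
eef_pos: [0.4418, 0.1816, -0.0241]
eef_rot: [0.0, 0.891, 0.453, -0.0]
wrist_force: [-6.5, -2.7, 18.5]
opening: 0.002
grasp_force: 8.8
```

Emit:
carry_out:
  deltas: "0 0 1 0 0 0 1; 0 0 2 0 0 0 1; 0 0 2 0 0 0 1"

```text
time_s: 7.8
eef_pos: [0.4418, 0.1816, -0.0243]
eef_rot: [0.0, 0.891, 0.454, -0.001]
wrist_force: [-16.1, -4.3, 41.1]
opening: 0.003
grasp_force: 21.0
```

Emit:
carry_out:
  deltas: "0 0 -20 0 0 0 0; 0 0 -40 0 0 0 0; 0 0 -40 0 0 0 0; 0 0 -40 0 0 0 0.3;0 0 -40 0 0 0 0.3"

```text
time_s: 8.43
eef_pos: [0.4408, 0.1815, 0.0115]
eef_rot: [-0.0, 0.891, 0.453, -0.001]
wrist_force: [0.1, -0.1, 0.4]
opening: 0.699
grasp_force: 0.0
```

Run:
```python
from h import *
print(sensors.get_obs()["eef_pos"],delta([.4418,.1765,-.033],53.5))
```

```text
[0.44078246 0.18148611 0.01154227] (array([-3.4,  3.8, 44.5]), array([-0.001,  0.001,  0.007]))
```

Emit:
carry_out:
  deltas: "-3.4 3.8 0 0 0 0 0.3; -3.4 3.8 25 0 0 0.007 0.3; -3.4 3.8 44.5 0 0 0.007 0.3; -3.4 3.8 44.5 0 0 0.007 0.5; -3.4 3.8 44.5 0 0 0.007 1; -3.4 3.8 44.5 0 0 0.007 1; -3.4 3.8 44.5 0 0 0.007 1; -3.4 3.8 44.5 0 0 0.007 1; -3.4 3.8 44.5 0 0 0.007 1"

```text
time_s: 9.55
eef_pos: [0.4434, 0.1767, -0.0313]
eef_rot: [0.0, 0.893, 0.45, 0.001]
wrist_force: [-0.5, -0.5, 5.9]
opening: 0.272
grasp_force: 59.6
```

Gripped: opening 0.272, about 23 mm, with 60 N on the pads. Reported z is about 34 mm below the true tip height, so I use heights relative to this grasp.

Emit:
carry_out:
  deltas: "0 0 -50 0 0 0 1; 0 0 -90 0 0 0 1; 0 0 -90 0 0 0 1; 0 0 -90 0 0 0 1"

```text
time_s: 10.05
eef_pos: [0.4419, 0.1766, 0.0572]
eef_rot: [-0.0, 0.893, 0.45, -0.001]
wrist_force: [0.6, -0.8, -0.7]
opening: 0.269
grasp_force: 59.4
```

Run:
```python
from h import *
o=sensors.get_obs();print(o["opening"],o["grasp_force"],o["wrist_force"],delta([*fx(0,105),.06],83.8))
```

```text
0.2687813098981599 59.444584250450134 [ 0.60787284 -0.75010811 -0.74226501] (array([ 89.8, 146. ,  -3. ]), array([-0.001,  0.001, -0.529]))
```

Emit:
carry_out:
  deltas: "45 73 -3 0 0 -0.26 1; 90 146 -3 0 0 -0.529 1; 90 146 -3 0 0 -0.529 1; 90 146 -3 0 0 -0.529 1; 90 146 -3 0 0 -0.529 1; 90 146 -3 0 0 -0.529 1; 90 146 -3 0 0 -0.529 1"

```text
time_s: 10.92
eef_pos: [0.6127, 0.1625, 0.061]
eef_rot: [-0.0, 0.744, 0.668, -0.0]
wrist_force: [0.4, -1.0, -0.5]
opening: 0.27
grasp_force: 59.5
```

Run:
```python
from h import *
print(delta([*fx(0,105),.002],83.8))
t=vision.camera("top"); s=vision.camera("scene"); cv2.imwrite("pics/t3.png",t); cv2.imwrite("pics/s3.png",s)
```

```text
(array([-0.6,  0.1, 59. ]), array([-0.,  0.,  0.]))
```

Emit:
carry_out:
  deltas: "0 0 30 0 0 0 1; 0 0 52 0 0 0 1; 0 0 59 0 0 0 1; 0 0 59 0 0 0 1"

```text
time_s: 11.52
eef_pos: [0.6132, 0.1621, 0.0015]
eef_rot: [-0.0, 0.744, 0.668, -0.0]
wrist_force: [0.9, 0.3, 0.1]
opening: 0.267
grasp_force: 59.5
```

Emit:
carry_out:
  deltas: "0 0 1 0 0 0 1; 0 0 2 0 0 0 1; 0 0 2 0 0 0 1"

```text
time_s: 11.9
eef_pos: [0.6139, 0.1622, 0.0005]
eef_rot: [0.0, 0.744, 0.668, 0.0]
wrist_force: [-0.7, 0.0, -1.2]
opening: 0.27
grasp_force: 59.5
```

Emit:
carry_out:
  deltas: "0 0 1 0 0 0 1; 0 0 1.5 0 0 0 1; 0 0 1.5 0 0 0 1"

```text
time_s: 12.28
eef_pos: [0.6136, 0.1622, -0.0012]
eef_rot: [0.0, 0.744, 0.668, 0.0]
wrist_force: [-0.4, -0.5, 1.8]
opening: 0.27
grasp_force: 59.8
```

Emit:
carry_out:
  deltas: "0 0 1 0 0 0 1; 0 0 1 0 0 0 1; 0 0 1 0 0 0 0.5; 0 0 1 0 0 0 0.3; 0 0 1 0 0 0 0.3; 0 0 -40 0 0 0 0.2; 0 0 -90 0 0 0 0.2; 0 0 -120 0 0 0 0.2; 0 0 -120 0 0 0 0.2"

```text
time_s: 13.4
eef_pos: [0.6159, 0.1624, 0.1218]
eef_rot: [0.002, 0.744, 0.668, 0.002]
wrist_force: [-0.7, -0.8, 0.1]
opening: 0.803
grasp_force: 0.0
```

Run:
```python
from h import *
print(delta([.4917,-.239,.10],72.2))
```

```text
(array([-412.5,  -80.4,   20.9]), array([ 0.006, -0.002,  0.203]))
```

Emit:
carry_out:
  deltas: "-60 -10 15 0 0 0.05 0.2; -120 -25 20 0 0 0.1 0.2; -180 -40 21 0 0 0.203 0.2; -240 -50 21 0.006 -0.002 0.203 0.2; -300 -60 21 0.006 -0.002 0.203 0.2; -360 -70 21 0.006 -0.002 0.203 0.2; -412 -80 21 0.006 -0.002 0.203 0.2; -412 -80 21 0.006 -0.002 0.203 0.2; -412 -80 21 0.006 -0.002 0.203 0.2; -412 -80 21 0.006 -0.002 0.203 0.2"

```text
time_s: 14.65
eef_pos: [0.4896, -0.2372, 0.0968]
eef_rot: [-0.002, 0.808, 0.59, -0.003]
wrist_force: [0.4, 1.1, -0.1]
opening: 0.795
grasp_force: 0.0
```

Run:
```python
from h import *
print(delta([.4917,-.239,.06],72.2))
t=vision.camera("top"); s=vision.camera("scene"); cv2.imwrite("pics/t4.png",t); cv2.imwrite("pics/s4.png",s)
g=cv2.cvtColor(t,6)
m=(g<118)&(g>0); 
a=cv2.resize(t[180:235,240:370],None,fx=6,fy=6,interpolation=cv2.INTER_CUBIC)
b=cv2.resize(s[185:245,300:430],None,fx=6,fy=4.4,interpolation=cv2.INTER_CUBIC)
cv2.imwrite("pics/c7.png",np.vstack([a,b]))
```

```text
(array([-1. ,  2.8, 36.8]), array([-0.007,  0.002,  0.001]))
```

View pics/c7.png

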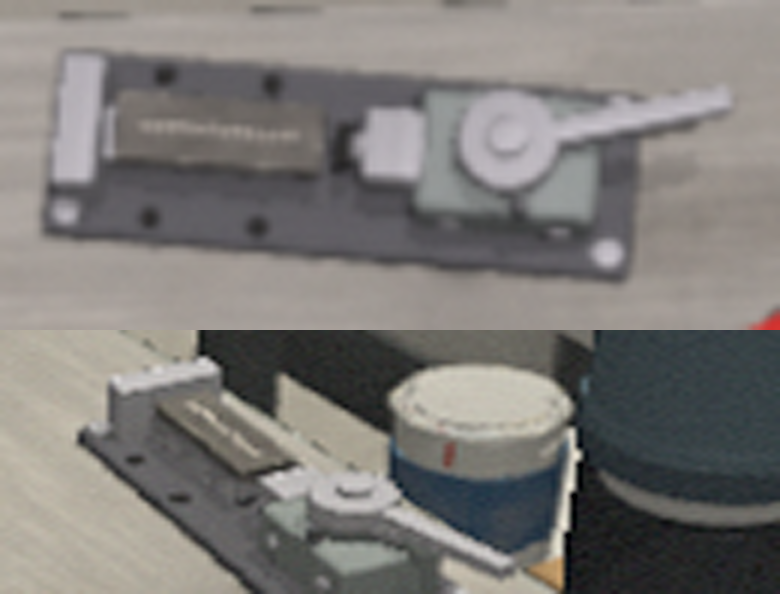

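The tenth picture shows the coupon flat on the bed, centred at about top (277,202), between fence and plunger with a small gap to the fence. The lever is still open, tip at (361,196). From here on I check by numbers only.

Run:
```python
from h import *
T=lambda u,v,z:ray("top",((u+.5)/6-.5+240,(v+.5)/6-.5+180),z)[:2]
c,s=np.cos(YAW),np.sin(YAW)
F=lambda p:(np.array([[c,s],[-s,c]])@(p-PIV)*1000).round(1)
for p in[(117,90),(327,107),(322,175),(117,162),(220,133)]: print(F(T(*p,.041)))
# gripper x,y check vs bar: bar axis offset of TCP
```

```text
[ 13.5 143. ]
[12.9 67. ]
[-12.2  66.6]
[-13.  140.4]
[  0.4 104.5]
```

Emit:
carry_out:
  deltas: "-1 2.8 30 -0.007 0 0 0.3; -1 2.8 60 -0.007 0 0 0.3; -1 2.8 90 -0.007 0 0 0.4; -1 2.8 110 -0.007 0 0 0.5; -1 2.8 110 -0.007 0 0 0.5; -1 2.8 110 -0.007 0 0 0.5"

```text
time_s: 15.5
eef_pos: [0.4921, -0.2406, -0.0116]
eef_rot: [0.002, 0.808, 0.589, -0.001]
wrist_force: [0.8, -0.9, 0.3]
opening: 0.5
grasp_force: 0.0
```

Run:
```python
from h import *
print(delta([.4917,-.239,-.030],72.2))
```

```text
(array([ 1.5, -0.9, 18.4]), array([0.002, 0.003, 0.001]))
```

Emit:
carry_out:
  deltas: "1.5 -0.9 10 0.002 0.003 0 0.5; 1.5 -0.9 16.5 0.002 0.003 0 0.5; 1.5 -0.9 16.5 0.002 0.003 0 0.6; 1.5 -0.9 16.5 0.002 0.003 0 1; 1.5 -0.9 16.5 0.002 0.003 0 1; 1.5 -0.9 16.5 0.002 0.003 0 1; 1.5 -0.9 16.5 0.002 0.003 0 1; 1.5 -0.9 16.5 0.002 0.003 0 1"

```text
time_s: 16.5
eef_pos: [0.4912, -0.2393, -0.0286]
eef_rot: [-0.0, 0.808, 0.589, 0.0]
wrist_force: [-0.5, 0.4, 4.9]
opening: 0.136
grasp_force: 61.2
```

Emit:
carry_out:
  deltas: "0 0 -40 0 0 0 1; 0 0 -80 0 0 0 1; 0 0 -105 0 0 0 1; 0 0 -105 0 0 0 1; 0 0 -105 0 0 0 1"

```text
time_s: 17.12
eef_pos: [0.4898, -0.2382, 0.0742]
eef_rot: [-0.002, 0.808, 0.589, -0.0]
wrist_force: [-0.3, 1.2, -3.2]
opening: 0.14
grasp_force: 60.4
```

```bash
cat >> h.py <<'E'
def lev(v,r=152.5):  # bar pose for lever value v (tool x = bar x)
    a=YAW-1.292-v; return PIV+r/1000*np.array([np.cos(a),np.sin(a)]),np.degrees(a)+180
E
python3 - <<'E'
from h import *
p,th=lev(0); print(p,th,delta([*p,.075],th),sensors.get_obs()["opening"])
E
```

```text
[ 0.62718837 -0.09278653] 99.77385286909764 (array([180.5,  86.3,  -0.8]), array([-0.003, -0.002, -0.482])) 0.14005318776054065
```

Emit:
carry_out:
  deltas: "45 22 -1 0 0 -0.12 1; 90 43 -1 0 0 -0.24 1; 135 65 -1 0 0 -0.36 1; 180.5 86 -1 -0.003 -0.002 -0.482 1; 180.5 86 -1 -0.003 -0.002 -0.482 1; 180.5 86 -1 -0.003 -0.002 -0.482 1; 180.5 86 -1 -0.003 -0.002 -0.482 1"

```text
time_s: 18.0
eef_pos: [0.6268, -0.0943, 0.0759]
eef_rot: [0.0, 0.645, 0.764, -0.0]
wrist_force: [0.1, 0.1, -2.9]
opening: 0.141
grasp_force: 60.4
```

Run:
```python
from h import *
p,th=lev(0); print(delta([*p,.055],th))
t=vision.camera("top"); s=vision.camera("scene"); cv2.imwrite("pics/t5.png",t); cv2.imwrite("pics/s5.png",s)
# scene: where bar channel top (bar x 60..120, z underside+18) should project, vs bright pixels
o=sensors.get_obs(); u=o["eef_pos"][2]+.0286; a=np.radians(th); d=np.array([np.cos(a),np.sin(a)]); n=np.array([-d[1],d[0]]); e=o["eef_pos"][:2]
for k,y in((60,-11.5),(60,11.5),(120,-11.5),(120,11.5),(-120,0)):
    q=[*(e+d*k/1000+n*y/1000),u+.018]; print(k,y,proj("scene",q).round(1),proj("top",q).round(1))
g=cv2.cvtColor(t,6)
x0=int(proj("top",[*(e+d*.1),u+.018])[0])
for X in (x0-6,x0,x0+6,x0+12): print(X,g[180:215,X].tolist())
```

```text
(array([ 1.5,  0.7, 20.9]), array([-0.   ,  0.001, -0.001]))
60 -11.5 [395.3 217.8] [368.9 181.3]
60 11.5 [388.3 222.2] [371.4 192.1]
120 -11.5 [374.7 206. ] [339.8 187.1]
120 11.5 [367.6 210.2] [342.1 198. ]
-120 0 [461.3 259.9] [457.5 169.2]
344 [154, 167, 162, 162, 162, 156, 148, 168, 180, 178, 176, 175, 165, 161, 159, 155, 157, 152, 112, 95, 141, 120, 76, 74, 82, 83, 71, 54, 46, 47, 49, 48, 47, 47, 47]
350 [110, 149, 160, 161, 159, 151, 153, 155, 157, 156, 157, 158, 159, 158, 155, 154, 134, 100, 95, 140, 115, 97, 119, 147, 155, 141, 137, 137, 129, 96, 75, 73, 69, 67, 62]
356 [102, 100, 97, 106, 142, 154, 157, 158, 155, 154, 149, 148, 142, 137, 126, 104, 96, 98, 103, 104, 104, 102, 101, 100, 99, 97, 94, 86, 79, 67, 59, 57, 54, 56, 56]
362 [130, 136, 137, 138, 138, 138, 137, 134, 132, 130, 128, 124, 122, 119, 117, 115, 113, 111, 109, 109, 108, 104, 100, 90, 68, 61, 61, 62, 64, 64, 66, 67, 70, 69, 71]
```

Emit:
carry_out:
  deltas: "1.5 0.7 15 0 0 0 1; 1.5 0.7 30 0 0 0 1; 1.5 0.7 36 0 0 0 1; 1.5 0.7 42 0 0 0 1; 1.5 0.7 42 0 0 0 1; 1.5 0.7 42 0 0 0 1"

```text
time_s: 18.85
eef_pos: [0.629, -0.0922, 0.0354]
eef_rot: [0.002, 0.644, 0.765, 0.0]
wrist_force: [0.5, -0.1, -3.1]
opening: 0.145
grasp_force: 60.4
```

Run:
```python
from h import *
p,th=lev(0); print(delta([*p,.0255],th))
```

```text
(array([-0.3, -1.9,  9.9]), array([0.003, 0.002, 0.   ]))
```

Emit:
carry_out:
  deltas: "-0.3 -1.9 0 0.003 0.002 0 1; -0.3 -1.9 3 0.003 0.002 0 1; -0.3 -1.9 6 0.003 0.002 0 1; -0.3 -1.9 6 0.003 0.002 0 1"

```text
time_s: 19.35
eef_pos: [0.6264, -0.0926, 0.0285]
eef_rot: [-0.001, 0.644, 0.765, -0.001]
wrist_force: [-0.3, -0.4, -3.6]
opening: 0.141
grasp_force: 60.4
```

Emit:
carry_out:
  deltas: "0 0 2 0 0 0 1; 0 0 4 0 0 0 1; 0 0 4 0 0 0 1"

```text
time_s: 19.73
eef_pos: [0.6266, -0.0926, 0.0247]
eef_rot: [-0.001, 0.644, 0.765, -0.0]
wrist_force: [-0.6, 0.2, -2.9]
opening: 0.141
grasp_force: 60.4
```

Run:
```python
from h import *
p,th=lev(0); print(delta([*p,.0255],th)); o=sensors.get_obs(); print(o["torque"],o["wrist_force"])
s=vision.camera("scene"); cv2.imwrite("pics/s6.png",s)
for v in(0.15,.3,.45,.6,.75,.9,1.05,1.15,1.2):
    q,t=lev(v); c,sn=np.cos(np.radians(th)),np.sin(np.radians(th)); d=(q-p)*1000
    print(v,"tool x %.1f y %.1f"%(c*d[0]+sn*d[1],sn*d[0]-c*d[1]),"az",v)
```

```text
(array([-0.3,  0.5, -0.8]), array([-0.001, -0.   ,  0.   ]))
[-0.02957894  0.00802512 -0.0276954 ] [-0.57301871  0.17343249 -2.85335434]
0.15 tool x 1.7 y -22.8 az 0.15
0.3 tool x 6.8 y -45.1 az 0.3
0.45 tool x 15.2 y -66.3 az 0.45
0.6 tool x 26.6 y -86.1 az 0.6
0.75 tool x 40.9 y -103.9 az 0.75
0.9 tool x 57.7 y -119.5 az 0.9
1.05 tool x 76.6 y -132.3 az 1.05
1.15 tool x 90.2 y -139.2 az 1.15
1.2 tool x 97.2 y -142.1 az 1.2
```

Emit:
carry_out:
  deltas: "0.8 -15.2 0 0 0 0.1 1; 3 -30.3 0 0 0 0.2 1; 6.8 -45.1 0 0 0 0.3 1; 12 -59.4 0 0 0 0.4 1; 18.7 -73.1 0 0 0 0.5 1; 18.7 -73.1 0 0 0 0.5 1; 18.7 -73.1 0 0 0 0.5 1"

```text
time_s: 20.65
eef_pos: [0.5552, -0.0875, 0.0266]
eef_rot: [0.003, 0.814, 0.581, 0.002]
wrist_force: [9.4, -0.8, -7.0]
opening: 0.142
grasp_force: 60.2
```

Run:
```python
from h import *
o=sensors.get_obs(); print(o["torque"],o["wrist_force"])
for v in (.6,.7,.8,.9,1.,1.1,1.17):
    p,th=lev(v); print(v,*delta([*p,.025],th))
```

```text
[-0.2759304  -1.52286379 -0.59639979] [ 9.4039671  -0.80488357 -7.01818818]
0.6 [  0.4 -18.5   1.5] [ 0.007 -0.001  0.099]
0.7 [  2.6 -33.6   1.3] [ 0.007 -0.001  0.199]
0.8 [  6.4 -48.4   1.2] [ 0.007 -0.002  0.299]
0.9 [ 11.6 -62.7   1.1] [ 0.007 -0.002  0.399]
1.0 [ 18.2 -76.5   1.1] [ 0.007 -0.002  0.499]
1.1 [ 26.1 -89.5   1. ] [ 0.007 -0.003  0.599]
1.17 [ 32.5 -98.1   0.9] [ 0.007 -0.003  0.669]
```

Emit:
carry_out:
  deltas: "0.4 -18.5 1 0 0 0.1 1; 2.6 -33.6 1 0 0 0.2 1; 6.4 -48.4 1 0 0 0.3 1; 11.6 -62.7 1 0 0 0.4 1; 18.2 -76.5 1 0 0 0.5 1; 26.1 -89.5 1 0 0 0.6 1; 32 -97 1 0 0 0.66 1; 32 -97 1 0 0 0.66 1; 32 -97 1 0 0 0.66 1"

```text
time_s: 21.78
eef_pos: [0.4707, -0.0256, 0.0245]
eef_rot: [0.0, 0.958, 0.287, -0.0]
wrist_force: [-0.1, -2.2, -3.9]
opening: 0.136
grasp_force: 60.6
```

Run:
```python
from h import *
o=sensors.get_obs(); print(o["torque"],o["wrist_force"])
for v in (1.1,1.15,1.18): p,th=lev(v); print(v,*delta([*p,.025],th))
```

```text
[-0.48933515 -0.05406536 -0.22775428] [-0.0549059  -2.18018376 -3.882155  ]
1.1 [ 2.6 11.4 -0.5] [ 0.     0.001 -0.059]
1.15 [ 2.3  3.8 -0.5] [ 0.     0.001 -0.009]
1.18 [ 2.4 -0.8 -0.5] [0.    0.001 0.021]
```

Emit:
carry_out:
  deltas: "0 2 0 0 0 0 1; 0 3.5 0 0 0 -0.009 1; 0 3.5 0 0 0 -0.009 1"

```text
time_s: 22.15
eef_pos: [0.472, -0.028, 0.0241]
eef_rot: [-0.0, 0.957, 0.291, -0.001]
wrist_force: [-0.1, 0.6, -3.5]
opening: 0.143
grasp_force: 60.6
```

Run:
```python
from h import *
o=sensors.get_obs(); print(o["torque"],o["wrist_force"])
p,th=lev(1.15); print(*delta([*p,.025],th))
```

```text
[0.06635614 0.00292632 0.00978236] [-0.05098083  0.59802919 -3.46556994]
[ 2.5  1.1 -0.9] [-0.001  0.001 -0.   ]
```

Emit:
carry_out:
  deltas: "0 0 -5 0 0 0 1; 0 0 -10 0 0 0 1; 0 0 -20 0 0 0 1; 0 0 -50 0 0 0 1; 0 0 -60 0 0 0 1; 0 0 -60 0 0 0 1"

```text
time_s: 22.9
eef_pos: [0.4729, -0.0282, 0.085]
eef_rot: [0.001, 0.957, 0.291, 0.0]
wrist_force: [0.3, 0.7, -2.9]
opening: 0.145
grasp_force: 60.7
```

Run:
```python
from h import *
o=sensors.get_obs(); print(o["torque"],o["wrist_force"],delta([.4917,-.239,.085],72.2))
```

```text
[-0.00893119  0.06003426  0.04725084] [ 0.34832277  0.68372263 -2.93852116] (array([-101.8,  185.6,    0.2]), array([ 0.001, -0.   , -0.669]))
```

Emit:
carry_out:
  deltas: "-25 46 0 0 0 -0.13 1; -50 92 0 0 0 -0.27 1; -75 140 0 0 0 -0.4 1; -102 186 0 0 0 -0.54 1; -102 186 0 0 0 -0.669 1; -102 186 0 0 0 -0.669 1; -102 186 0 0 0 -0.669 1"

```text
time_s: 23.78
eef_pos: [0.4905, -0.2383, 0.0833]
eef_rot: [-0.001, 0.809, 0.588, -0.001]
wrist_force: [-0.4, 0.5, -3.1]
opening: 0.144
grasp_force: 60.6
```

Run:
```python
from h import *
o=sensors.get_obs(); print(o["opening"],delta([.4917,-.239,-.024],72.2))
t=vision.camera("top"); cv2.imwrite("pics/t7.png",t); g=cv2.cvtColor(t,6); g0=cv2.cvtColor(cv2.imread("pics/top0.png"),6)
# lever direction: stub pixels sampled at z=.065 on arcs about the pivot, contrast along angle
for i,name in((g0,"before"),(g,"now")):
  for r in(.055,.065,.075):
    A=np.radians(np.arange(-165,-60,1.5)); px=np.array([proj("top",[PIV[0]+r*np.cos(a),PIV[1]+r*np.sin(a),.065]) for a in A]).astype(np.float32)
    v=cv2.remap(i,px[:,:1],px[:,1:],1)[:,0].astype(int); k=np.convolve(v,np.ones(5)/5,"same")[3:-3]; print(name,r,"brightest at deg",np.degrees(A[3:-3][k.argmax()]).round(1),int(k.max()),int(np.median(v)))
print("stop expected",np.degrees(YAW-1.292-1.15))
```

```text
0.1440571408556621 (array([ -0.3,   1.7, 107.3]), array([-0.003, -0.   , -0.002]))
before 0.055 brightest at deg -142.5 157 118
before 0.065 brightest at deg -79.5 153 126
before 0.075 brightest at deg -79.5 148 132
now 0.055 brightest at deg -144.0 184 151
now 0.065 brightest at deg -147.0 175 149
now 0.075 brightest at deg -145.5 175 152
stop expected -146.11629357094702
```

The lever now points at about -146°, which is the locked direction. I'll lay the bar down.

Emit:
carry_out:
  deltas: "0 1.7 40 -0.003 0 0 1; 0 1.7 80 -0.003 0 0 1; 0 1.7 100 -0.003 0 0 1; 0 1.7 107 -0.003 0 0 1; 0 1.7 107 -0.003 0 0 1"

```text
time_s: 24.45
eef_pos: [0.4927, -0.2395, -0.0227]
eef_rot: [0.001, 0.808, 0.589, 0.0]
wrist_force: [-1.3, 0.0, -2.6]
opening: 0.143
grasp_force: 60.6
```

Emit:
carry_out:
  deltas: "0 0 2 0 0 0 1; 0 0 4 0 0 0 1; 0 0 4 0 0 0 1"

```text
time_s: 24.82
eef_pos: [0.4927, -0.2399, -0.0265]
eef_rot: [0.001, 0.808, 0.589, 0.0]
wrist_force: [0.7, 0.7, -2.1]
opening: 0.137
grasp_force: 60.6
```

Emit:
carry_out:
  deltas: "0 0 1 0 0 0 1; 0 0 2 0 0 0 1; 0 0 2 0 0 0 1"

```text
time_s: 25.2
eef_pos: [0.4926, -0.2399, -0.0286]
eef_rot: [0.001, 0.808, 0.589, 0.0]
wrist_force: [-0.8, 0.3, 0.0]
opening: 0.147
grasp_force: 61.0
```

Emit:
carry_out:
  deltas: "0 0 1 0 0 0 1; 0 0 1 0 0 0 0.7; 0 0 1 0 0 0 0.4; 0 0 1 0 0 0 0.3; 0 0 1 0 0 0 0.3; 0 0 -30 0 0 0 0.3; 0 0 -80 0 0 0 0.3; 0 0 -140 0 0 0 0.3; -60 60 -150 0 0 0 0.3; -120 120 -150 0 0 0 0.3; -150 150 -150 0 0 0 0.3; -150 150 -150 0 0 0 0.3"

```text
time_s: 26.7
eef_pos: [0.5897, -0.4316, 0.1211]
eef_rot: [0.001, 0.809, 0.588, 0.0]
wrist_force: [0.8, 0.9, -0.4]
opening: 0.701
grasp_force: 0.0
```

Run:
```python
from h import *
o=sensors.get_obs(); print(o["eef_pos"],o["opening"])
t=vision.camera("top"); cv2.imwrite("pics/t8.png",t); g=cv2.cvtColor(t,6)
m=((g>150)*255).astype(np.uint8); M=np.zeros_like(m); M[225:280,400:525]=m[225:280,400:525]
c=max(cv2.findContours(M,0,1)[0],key=cv2.contourArea); P=np.array([ray("top",p,.0165)[:2] for p in cv2.boxPoints(cv2.minAreaRect(c))])
print("bar",P.mean(0),cv2.contourArea(c),np.linalg.norm(P[1]-P[0]),np.linalg.norm(P[2]-P[1]))
# coupon: dark-brown contour inside plate area; project bed corners mask (brownish: R>B)
d=t[185:220,250:300].astype(int); b=((d[...,2]-d[...,0])>6).astype(np.uint8)*255
c=max(cv2.findContours(cv2.morphologyEx(b,cv2.MORPH_OPEN,np.ones((3,3))),0,1)[0],key=cv2.contourArea)
B=cv2.boxPoints(cv2.minAreaRect(c))+[250,185]; P=np.array([ray("top",p,.041)[:2] for p in B]); cs,s=np.cos(YAW),np.sin(YAW)
print("coupon fixture",((P-PIV)@np.array([[cs,-s],[s,cs]])*1000).round(1))
d0=np.abs(t.astype(int)-cv2.imread("pics/top0.png")).max(2)
for n,(x,y) in dict(c1=(340,288),c3=(216,289),mag2=(310,311),mag1=(175,219),vb=(407,300),tape=(167,259),red=(375,248)).items(): print(n,d0[y-10:y+10,x-10:x+10].mean().round(1))
```

```text
[ 0.589685   -0.43156416  0.1210576 ] 0.7007109893180552
bar [ 0.49195062 -0.27762972] 282.5 0.03397168286845861 0.07969954236107124
coupon fixture [[-10.4 146.1]
 [ 12.8 146.4]
 [ 11.8  72.6]
 [-11.4  72.5]]
c1 73.6
c3 25.8
mag2 45.4
mag1 18.1
vb 38.6
tape 20.9
red 57.6
```

Run:
```python
from h import *
print(delta([.42,-.05,.26],100),delta([.2,.5,.22],150))
```

```text
(array([ 311.8, -279.4, -140.7]), array([ 0.003,  0.003, -0.488])) (array([ 767.1, -658.5, -103. ]), array([ 0.002,  0.004, -1.361]))
```

Emit:
carry_out:
  deltas: "0 -20 -60 0 0 0 0.3; 50 -70 -120 0 0 -0.1 0.3; 100 -120 -140 0 0 -0.2 0.3; 150 -160 -140 0 0 -0.3 0.3; 200 -200 -140 0 0 -0.4 0.3; 260 -240 -140 0 0 -0.49 0.3; 312 -280 -140 0 0 -0.49 0.3; 312 -280 -140 0 0 -0.49 0.3; 312 -280 -140 0 0 -0.49 0.3"

```text
time_s: 27.88
eef_pos: [0.4164, -0.0423, 0.2608]
eef_rot: [0.001, 0.639, 0.769, 0.001]
wrist_force: [1.0, -0.4, 0.8]
opening: 0.701
grasp_force: 0.0
```

Run:
```python
from h import *
print(delta([.25,.45,.24],140))
```

```text
(array([514.4, -73.7,  20.1]), array([ 0.002,  0.002, -0.689]))
```

Emit:
carry_out:
  deltas: "60 0 10 0 0 0 0.3; 120 0 20 0 0 -0.1 0.3; 180 -10 20 0 0 -0.2 0.3; 240 -20 20 0 0 -0.3 0.3; 300 -30 20 0 0 -0.4 0.3; 360 -45 20 0 0 -0.5 0.3; 420 -60 20 0 0 -0.6 0.3; 480 -70 20 0 0 -0.69 0.3; 514 -74 20 0 0 -0.69 0.3; 514 -74 20 0 0 -0.69 0.3; 514 -74 20 0 0 -0.69 0.3"

```text
time_s: 29.25
eef_pos: [0.2539, 0.4462, 0.2395]
eef_rot: [0.001, 0.344, 0.939, -0.001]
wrist_force: [-0.8, -0.2, -1.3]
opening: 0.702
grasp_force: 0.0
```

Run:
```python
from h import *
t=vision.camera("top"); cv2.imwrite("pics/t9.png",t); t0=cv2.imread("pics/top0.png"); 
for i in(t0,t):
    g=cv2.cvtColor(i,6); M=np.zeros_like(g); M[225:280,400:525]=(g[225:280,400:525]>150)*255
    c=max(cv2.findContours(M,0,1)[0],key=cv2.contourArea); r=cv2.minAreaRect(c); print("bar",r,cv2.contourArea(c))
# bystander shifts by template matching
for n,(x,y) in dict(c1=(340,288),c3=(216,289),mag2=(310,311),mag1=(175,219),vb=(407,300),tape=(167,259)).items():
    T=t0[y-18:y+18,x-18:x+18]; r=cv2.matchTemplate(t[y-34:y+34,x-34:x+34],T,cv2.TM_CCOEFF_NORMED); _,v,_,l=cv2.minMaxLoc(r); print(n,round(v,2),l[0]-16,l[1]-16)
```

```text
bar ((460.79083251953125, 252.05299377441406), (103.68524169921875, 9.74223804473877), 15.52410888671875) 521.0
bar ((461.3576965332031, 251.6884765625), (104.3698959350586, 9.735342979431152), 15.255120277404785) 533.0
c1 1.0 0 0
c3 1.0 0 0
mag2 1.0 0 0
mag1 1.0 0 0
vb 1.0 0 0
tape 1.0 0 0
```

The bar lies as it did at first, the bystanders haven't moved, the coupon is at the fence and the lever is locked. I'm handing in.

```bash
python3 -c "
from h import *
print(ctrl.hand_in())"
```

```text
the job is handed in; nothing more can be done
None
```

The job is handed in with no verdict shown: by camera, the coupon is against the fence, the lever is at its stop and the bar lies flat clear of the fixture; no bystander moved, and it took about 29 s.

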